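# Clear the shelf and press its label holder home

## Task

Get the riser shelf ready for the next batch: with the scraper block, wipe all four loose board chips along the deck and off its end into the catch tray without touching them with the gripper, and stand the scraper back upright on the bench. Then take the widest, tallest label holder from the rack, push it upright down behind the lip of the shelf's empty label pocket until its sprung seat is fully home, without forcing it, and finish there, still gripping the holder and holding it pressed down. Leave everything else where it is.

Things in the scene. Friction and masses are not known exactly. Their poses are not given: they have to be found in the camera images.
- shelf: (Sizes here in mm.) Fixed grey riser shelf on the bench. Origin: on the bench under the deck's middle; z up. Its deck spans x -75..75, y -130..130, top 62 above the bench, edges open. Its front face (shelf edge) is the upright plane x = -75 up to the deck's top. Two label pockets on it, centred at y = -62 (empty) and y = +62 (filled by a fixed holder, top 88 above the bench).
- tray (a point): Centre of the inner floor of the grey catch tray fixed to the shelf's +y end: shelf frame x 0, y 185, 4 above the bench. Inside 172 along x, 102 along y; walls 50 high. Axes as the shelf's.
- pocket (a point): Mouth of the empty pocket, midway in its 9 mm gap: shelf frame x -79.5, y -62, 42 above the bench. In front of the shelf edge (gap x -84..-75) stands a 4 mm thick aluminium lip, 100 long, upright to 36 above the bench, then flared outwards up to 42 (20 below the deck's top). Cheeks at both ends, 94 between them. Axes as the shelf's.
- seat (a joint): Sprung seat bar inside the empty pocket, in m: 0 = up (its top 26 mm above the bench), grows as pressed down, hard stop at 0.010 (top 16 mm above the bench). It pushes back with 3 N at 0, rising evenly to 13 N at 0.010, and lifts the holder again when let go. Home is within 3 mm of the stop.
- scraper: Loose scraper block, about 220 g, standing on the bench. Origin: centre of its underside; x along its length, z up. Grey foot 120 (x) x 26 (y) x 24 high; on it a wooden handle 80 (x) x 18 (y), from 24 to 62 above the underside, gripped across its 18 mm. At first its length points roughly away from the robot.
- holder: Label holder to fit: widest and tallest of the three in the rack, about 45 g. Origin: centre of its lower edge (foot); z up, y along its width, x through its thickness; both faces alike. Clear plate 5 thick, 64 wide; on top a white grip bar 14 thick (x), 44 wide (y), 75 to 100 above the foot, gripped across its 14 mm. Upright, foot 12 above the bench; lifts straight out.
- rack: Fixed black rack, 200 (x) x 90 (y) x 40 high; origin on the bench under its centre. Three slots 28 deep, 6.5 wide, running along y, at x = -75, 0, 75; one label holder upright in each, in any order.
- chip1: One of four loose copper-core circuit board chips, 24 (x) x 16 (y) x 6 thick, 12 g, lying flat on the deck. Origin: centre of its underside. All lie within 51 mm of the deck's lengthwise centre line and within 70 mm of its middle along y.
- chip2: One of four loose copper-core circuit board chips, 24 (x) x 16 (y) x 6 thick, 12 g, lying flat on the deck. Origin: centre of its underside. All lie within 51 mm of the deck's lengthwise centre line and within 70 mm of its middle along y.
- chip3: One of four loose copper-core circuit board chips, 24 (x) x 16 (y) x 6 thick, 12 g, lying flat on the deck. Origin: centre of its underside. All lie within 51 mm of the deck's lengthwise centre line and within 70 mm of its middle along y.
- chip4: One of four loose copper-core circuit board chips, 24 (x) x 16 (y) x 6 thick, 12 g, lying flat on the deck. Origin: centre of its underside. All lie within 51 mm of the deck's lengthwise centre line and within 70 mm of its middle along y.
- holder_narrow: Bystander in the rack: narrow label holder, plate 40 wide, 92 tall (mm); origin at its underside; leave alone.
- holder_low: Bystander in the rack: low label holder, plate 52 wide, 80 tall (mm); origin at its underside; leave alone.
- tape: Bystander on the bench: roll of tape lying flat, 64 across, 24 high (mm); origin at its underside; leave alone.
- driver: Bystander on the bench: screwdriver lying flat, about 200 long (mm); origin at its underside; leave alone.
- jar: Bystander on the bench: closed jar, 60 across, 75 high (mm); origin at its underside; leave alone.
- carton1: Bystander on the bench: white product carton 85 x 110 x 70 (mm); origin at its underside; leave alone.
- carton2: Bystander on the bench: white product carton 85 x 110 x 70 (mm); origin at its underside; leave alone.

How it is judged:
By the outcome, as a careful person would: the job done as asked, in the order asked, and still so for the second after the job is handed in, while the arm keeps its last pose, push and grip.
It also fails if it takes over 64 s, if anything falls off the work surface, if the arm or the gripper's body presses on something with over 40 N, if the wrist force passes 120 N, or if a joint passes its speed limit or range.

## Robot

A 7-joint arm with a two-finger parallel gripper is mounted at the origin on the work surface. World frame = base frame: x ahead of the robot, y to its left, z up, the work surface at z = 0. Lengths are in m, angles in rad, forces in N, time in s.
With the tool pointing down it reaches from about 0.425 to 1.025 m from the base axis. Payload 3.6 kg.
Tool frame: the origin (TCP) lies on the centre line of the jaws, within the pads' length; the fingertips stand 8 mm ahead of it and the grasp point (between the pads) lies 11 mm behind it; z points along the fingers, y is the line along which they close (so a half turn about z gives the same grasp; the last joint's range is limited). The gripper opens to 85 mm and grips with 20 to 120 N. Pads are 22 mm wide; open, the fingers measure 114 mm over their backs; the gripper's body (76 mm by 85 mm) begins 54 mm behind the grasp point. The pads swing forward as they close: fully open they stand 13 mm farther back than shut.
Start: joints at [1.065, 0.591, 0.048, 1.609, -0.033, 0.943, -0.034], TCP at [0.291, -0.664, 0.216] pointing down, gripper open.
Joint ranges: [-2.69, 2.69], [-0.47, 2.24], [-1.27, 1.36], [0.19, 2.51], [-1.53, 4.68], [0.08, 2.07], [-3.09, 3.09]. Speed limits (rad/s): [2.57, 2.57, 3.14, 3.14, 3.14, 3.14, 3.14].

## Interface

Orientations are given as a unit quaternion [w, x, y, z].
In Python, from plant import read_state, capture, camera_info, close_job gives the robot as it stands.
- The arm moves only by the tool step_arm, never from a script. Its argument "series" is one flat list of numbers, 5 for each row, row after row: the closure, from 0 (fully open) to 1 (shut), then the shift along the world's x, y, z in units of 30 mm (1.0 is 30 mm), then the turn about the world's z in units of 8 degrees (1.0 is 8 degrees). A call has 1 to 10 rows; each row shifts and turns the commanded pose from where the row before left it; what a row does not reach is not made up. A row lasts 1/10 s, in which the tool goes at most 50 mm and 8.59 degrees, less where a joint would pass 70% of its speed; a pose out of reach is approached as far as the arm can. A call is refused whole if a number of a shift passes 1 or a number of a turn 1, either way. A call with a gripper value outside its range is refused whole. The fingers move at their own pace and stop on an object; the grip force is fixed at half the most. Time passes only in rows, so rows that do not move let the fingers close. It gives the time, the measured TCP pose, the force, the opening and the grip force at its end, in the units of the state.
- read_state(): the state, without advancing time (a new reading comes with each control period).
- capture(name): name is "scene" or "side" or "wrist"; returns the picture (400x640x3 uint8, red, green, blue); there is no depth.
- camera_info(name): a dict with "fx", "fy", "cx", "cy" (pixels), "R" (3x3) and "t" (3): a world point X has camera coordinates R X + t. Camera axes: x right, y down, z forward; pixel columns grow to the right and rows downward; lengths in m; the calibration is good to about 2 mm. A picture is of the moment at which its call begins: read the wrist's pose just before it. camera_info takes no time and is no camera call; for the wrist camera it gives the pose at the moment of the call.
- close_job(): hands the job in; it is judged then, once.
The state is a dict: "clock": time; "joint_pos": joint angles; "joint_vel": joint speeds; "tau": joint torques, N m; "tool_pos": TCP position; "eef_rot": TCP orientation; "contact_force": force on the tool from outside, world axes, zero at the start; "wrist_torque": the same for the moment, N m; "grip_width": opening from 0.0 (shut) to 1.0 (fully open); "gripper_force": force on a finger pad.
Only numpy, scipy, OpenCV 4.12 (cv2) and the standard library are available. Lean on these libraries where they do the work, as an engineer would, in place of code of your own. Each camera call takes 0.05 s, during which the arm holds its last target. There are 200 camera calls.

## Working session

There is one attempt and no reset: what is moved stays moved. The work goes in short steps, Python scripts to look and compute and a tool call to move; the robot and the scene stay as the last step left them, time stands still between calls to the robot, and variables do not carry over. Pictures are saved under pics/ and viewed, at most 10 in all, crops included, and the job is handed in when it is done.

Besides the shell and the picture viewer there is one more tool, called as name(argument=value, ...), one argument or row to a line, values as JSON. step_arm: Moves the arm, as the interface text tells. Its arguments: {"type":"object","properties":{"series":{"type":"array","items":{"type":"number"}}},"required":["series"]}

```bash
ls; mkdir -p pics
python3 - <<'E'
from plant import *
import cv2
s=read_state();print(s)
for n in("scene","side","wrist"):
    im=capture(n);cv2.imwrite(f"pics/{n}0.png",im[:,:,::-1]);c=camera_info(n);print(n,c)
E
```

```text
pics
{'clock': 0.0, 'joint_pos': array([ 1.06450031,  0.59209077,  0.04830918,  1.60982347, -0.03330965,
        0.94270354, -0.03368509]), 'joint_vel': array([-0.00113957, -0.00065441,  0.00027692, -0.00114631, -0.00178517,
        0.00010324,  0.00108756]), 'tau': array([-1.14547100e-03, -5.48689520e+01,  1.54638391e+00, -1.98124462e+01,
        9.45289823e-03,  8.72266857e-03,  3.72029746e-06]), 'tool_pos': array([ 0.29050698, -0.66331509,  0.21526124]), 'eef_rot': array([-1.07235818e-03,  9.78766434e-01,  2.04975694e-01, -2.86631562e-04]), 'contact_force': array([ 0.31453344, -1.06584262,  0.29032556]), 'wrist_torque': array([ 0.01218359, -0.04890447, -0.02028217]), 'gripper_force': 0.0, 'grip_width': 0.9983534551734556}
scene {'fx': 397.9569629073448, 'fy': 397.9569629073448, 'cx': 319.8345830333729, 'cy': 191.04987068334611, 'R': array([[-0.06252134,  0.99803173,  0.00487407],
       [ 0.70485599,  0.04761188, -0.70775077],
       [-0.70658978, -0.04081401, -0.7064454 ]]), 't': array([ 0.06911337, -0.36488458,  1.35931683])}
side {'fx': 456.4465548213519, 'fy': 456.4465548213519, 'cx': 318.54912264115177, 'cy': 206.42425364382632, 'R': array([[-0.98954894, -0.14314825,  0.01736324],
       [-0.10465246,  0.63010951, -0.76942177],
       [ 0.09920064, -0.7631976 , -0.63850501]]), 't': array([0.55371679, 0.12584934, 1.07065869])}
wrist {'fx': 287.57731358323497, 'fy': 287.57731358323497, 'cx': 319.57703229257515, 'cy': 201.47783945079917, 'R': array([[ 0.40184123, -0.91570866, -0.00112836],
       [-0.86731585, -0.38099967,  0.3203162 ],
       [-0.29374622, -0.12773762, -0.94731001]]), 't': array([-0.7242027 , -0.0429648 ,  0.37940808])}
```

View pics/scene0.png

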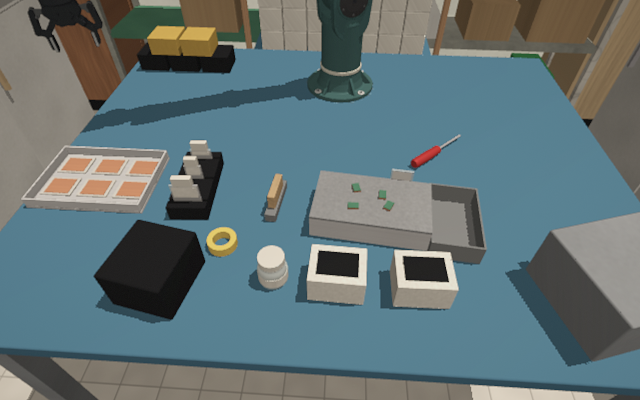

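View pics/side0.png

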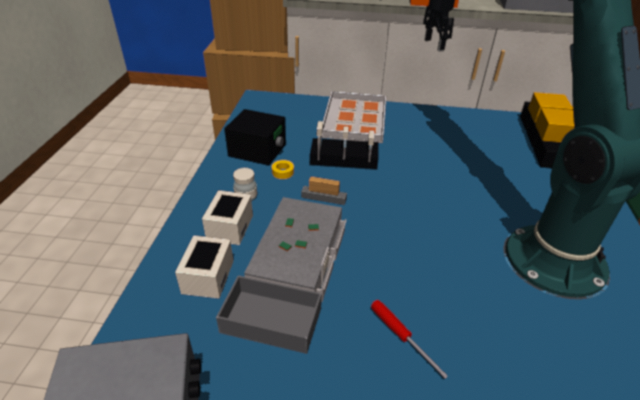

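The scene view looks back at the robot: rack at about (197,185), scraper (275,197), deck (372,208), tray (457,222). The side view shows the same layout, with the empty pocket near the robot. Enlarging next.

```bash
cat > h.py <<'E'
import numpy as np,cv2
from plant import *
def ray(n,uv,z,c=None):
    c=c or camera_info(n);R=np.array(c["R"]);t=np.array(c["t"]);C=-R.T@t
    d=R.T@np.array([(uv[0]-c["cx"])/c["fx"],(uv[1]-c["cy"])/c["fy"],1]);return C+d*(z-C[2])/d[2]
def proj(n,X,c=None):
    c=c or camera_info(n);p=np.array(c["R"])@np.array(X)+np.array(c["t"]);return np.array([c["cx"]+c["fx"]*p[0]/p[2],c["cy"]+c["fy"]*p[1]/p[2]])
E
python3 - <<'E'
import cv2
im=cv2.imread("pics/scene0.png")
a=cv2.resize(im[130:220,160:300],None,fx=4,fy=4,interpolation=cv2.INTER_CUBIC)
b=cv2.resize(im[160:265,295:490],None,fx=4,fy=4,interpolation=cv2.INTER_CUBIC)
cv2.imwrite("pics/a.png",a);cv2.imwrite("pics/b.png",b)
E
```

```text
(no output)
```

View pics/a.png

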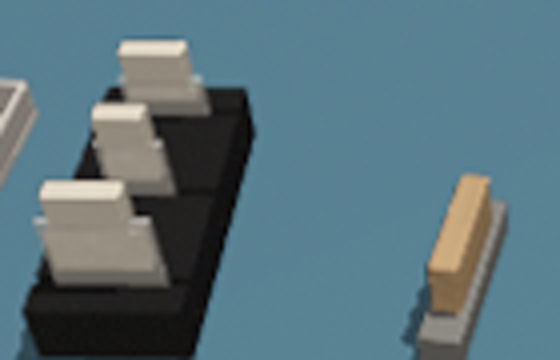

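View pics/b.png

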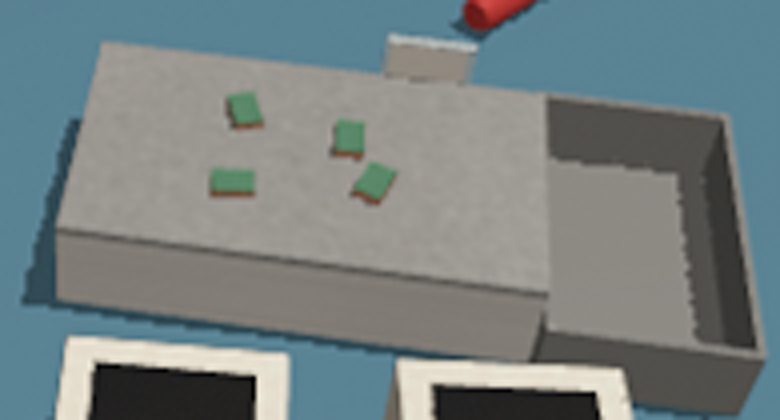

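Crop a: the front holder (bar 40–127 wide, top at row ~183–200) is the largest, at the rack's far end; scraper handle top corners are (463,175),(492,179),(457,271),(428,265). Crop b: deck corners are (103,43),(548,96),(547,296),(58,230); chips at (244,109),(349,137),(232,183),(375,183).

Run:
```python
from h import *
np.set_printoptions(precision=4,suppress=True)
def R(L,off,z):return np.array([ray("scene",((u+.5)/4-.5+off[0],(v+.5)/4-.5+off[1]),z)[:2] for u,v in L])
A=(160,130);B=(295,160)
d=R([(103,43),(548,96),(547,296),(58,230)],B,.062);print(d,d.mean(0),[np.linalg.norm(d[i]-d[(i+1)%4]) for i in range(4)])
for a,b in((0,1),(3,2),(0,3),(1,2)):
    v=d[b]-d[a];print(np.degrees(np.arctan2(v[1],v[0])))
print("chips",R([(244,109),(349,137),(232,183),(375,183)],B,.068))
s=R([(463,175),(492,179),(457,271),(428,265)],A,.062);print("scr",s,s.mean(0),[np.linalg.norm(s[i]-s[(i+1)%4]) for i in range(4)]);v=s[2]-s[1]+s[3]-s[0];print(np.degrees(np.arctan2(v[1],v[0])))
h=R([(45,183),(124,181),(127,198),(41,201)],A,.112);print("bar",h,h.mean(0),[np.linalg.norm(h[i]-h[(i+1)%4]) for i in range(4)])
v=h[1]-h[0];print(np.degrees(np.arctan2(v[1],v[0])))
print("rack",R([(247,90),(190,292),(28,312),(108,88)],A,.04))
```

```text
[[ 0.512  -0.0362]
 [ 0.5403  0.2245]
 [ 0.6905  0.2038]
 [ 0.6623 -0.051 ]] [0.6013 0.0853] [np.float64(0.26224868329613377), np.float64(0.15165361521100984), np.float64(0.2563111800215553), np.float64(0.1511088986234374)]
83.79988994689117
83.69062522497714
-5.616057510180946
-7.861804037082841
chips [[0.5692 0.0478]
 [0.5877 0.1065]
 [0.6274 0.0412]
 [0.6222 0.119 ]]
scr [[ 0.5299 -0.1424]
 [ 0.5322 -0.1247]
 [ 0.6091 -0.1345]
 [ 0.6055 -0.1514]] [ 0.5692 -0.1382] [np.float64(0.017804322920577955), np.float64(0.0775082831511352), np.float64(0.017282490423797807), np.float64(0.07618580894145716)]
-7.011673239521056
bar [[ 0.6058 -0.3569]
 [ 0.6013 -0.3146]
 [ 0.6145 -0.309 ]
 [ 0.6199 -0.3544]] [ 0.6104 -0.3337] [np.float64(0.04258453324900168), np.float64(0.014305477003727462), np.float64(0.045710394391997144), np.float64(0.014358180667868602)]
96.05051054094567
rack [[ 0.4342 -0.2992]
 [ 0.6148 -0.2887]
 [ 0.6362 -0.3756]
 [ 0.4384 -0.3899]]
```

View pics/wrist0.png

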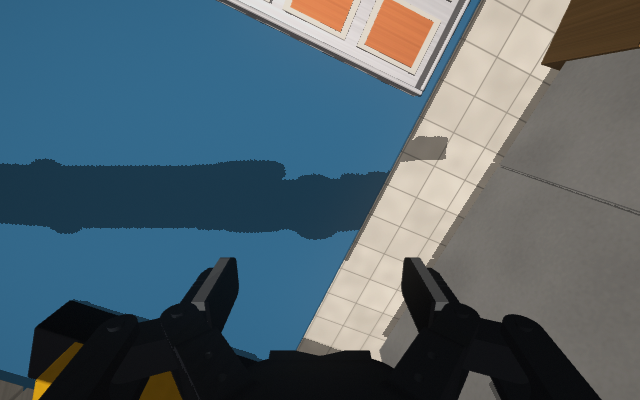

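Wrist view: only the bench, tray of parts and open fingers. All measured sizes agree (deck 259×151, handle 77×17.5, bar 44×14). Moving over the scraper.

step_arm(
  series=[0,0.464,0.876,0,-0.192,0,0.464,0.876,0,-0.192,0,0.464,0.876,0,-0.192,0,0.464,0.876,0,-0.192,0,0.464,0.876,0,-0.192,0,0.464,0.876,0,-0.192,0,0.464,0.876,0,-0.192,0,0.464,0.876,0,-0.192,0,0.464,0.876,0,-0.192,0,0.464,0.876,0,-0.192],
)

```text
clock: 1.15
tool_pos: [0.4303, -0.4, 0.2162]
eef_rot: [-0.0, 0.997, 0.072, -0.0]
contact_force: [-0.0, -0.5, -0.1]
grip_width: 1.002
gripper_force: 0.0
```

step_arm(
  series=[0,0.464,0.876,0,-0.192,0,0.464,0.876,0,-0.192,0,0.464,0.876,0,-0.192,0,0.464,0.876,0,-0.192,0,0.464,0.876,0,-0.192,0,0.464,0.876,0,-0.192,0,0.464,0.876,0,-0.192,0,0.464,0.876,0,-0.192,0,0.464,0.876,0,-0.192,0,0.464,0.876,0,-0.192],
)

```text
clock: 2.15
tool_pos: [0.5695, -0.1373, 0.2162]
eef_rot: [-0.0, 0.998, -0.062, -0.0]
contact_force: [0.7, 0.5, 0.3]
grip_width: 0.997
gripper_force: 0.0
```

step_arm(
  series=[0,0,0,0,0,0,0,0,0,0,0,0,0,0,0],
)

```text
clock: 2.45
tool_pos: [0.5684, -0.1399, 0.2162]
eef_rot: [0.0, 0.998, -0.062, -0.0]
contact_force: [-1.2, 0.5, -0.1]
grip_width: 1.005
gripper_force: 0.0
```

Run:
```python
from h import *
print(read_state()["joint_pos"]);c=camera_info("wrist");im=capture("wrist");cv2.imwrite("pics/w1.png",im[:,:,::-1])
for X in [(.5299,-.1424,.062),(.5322,-.1247,.062),(.6091,-.1345,.062),(.6055,-.1514,.062),(0.512,-.0362,.062),(.6623,-.051,.062)]: print(proj("wrist",X,c))
```

```text
[ 0.07046252  0.41821832  0.12519544  1.9341435  -0.06985868  0.79418847
 -1.46164228]
[325.08944952 213.06411669]
[309.67089988 212.99929908]
[309.05757744 145.37581046]
[325.12189344 146.76481114]
[238.36437327 237.34441905]
[221.15900481 103.50811123]
```

View pics/w1.png

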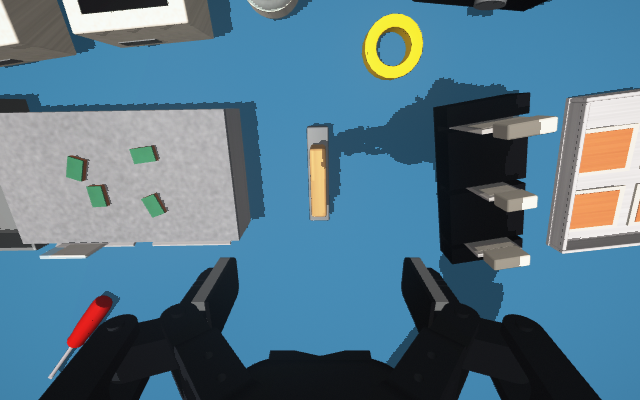

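The handle lies centred between the fingers and parallel to them (corners (311,150),(326,217)). Descending and gripping.

step_arm(
  series=[0,-0.02,0,-0.9,0,0,-0.02,0,-0.95,0,0,-0.02,0,-0.95,0,0,-0.02,0,-0.95,0,0,0,0,-0.9,0,0,0,0,-0.7,0,0,0,0,-0.5833,0,0,0,0,0,0],
)

```text
clock: 3.3
tool_pos: [0.5645, -0.1397, 0.0363]
eef_rot: [0.0, 0.998, -0.063, -0.002]
contact_force: [-0.8, 0.1, -0.1]
grip_width: 0.995
gripper_force: 0.0
```

step_arm(
  series=[1,0,0,0,0,1,0,0,0,0,1,0,0,0,0,1,0,0,0,0,1,0,0,0,0,1,0,0,0,0,1,0,0,0,0,1,0,0,0,0],
)

```text
clock: 4.1
tool_pos: [0.5674, -0.1384, 0.0393]
eef_rot: [0.0, 0.998, -0.061, 0.001]
contact_force: [-0.4, 1.5, 6.3]
grip_width: 0.187
gripper_force: 59.9
```

Run:
```python
from h import *
s=read_state();print(s)
```

```text
{'clock': 4.1, 'joint_pos': array([ 0.10880414,  0.67006906,  0.07456722,  2.0413567 , -0.11078939,
        0.43268646, -1.42584748]), 'joint_vel': array([ 0.00045734, -0.00062425,  0.00051128, -0.00030468,  0.00131584,
       -0.00030526,  0.00059006]), 'tau': array([ 2.15108902e-01, -4.59135926e+01,  1.99499890e+00, -9.71518546e+00,
       -1.86706142e-02, -2.70353984e-01, -3.58170562e-02]), 'tool_pos': array([ 0.56742401, -0.13844849,  0.03934322]), 'eef_rot': array([ 1.50025613e-05,  9.98111184e-01, -6.14306113e-02,  5.86491376e-04]), 'contact_force': array([-0.35060676,  1.48432009,  6.30499793]), 'wrist_torque': array([0.03669047, 0.20197312, 0.03931233]), 'gripper_force': 59.862831830978394, 'grip_width': 0.1869832000265896}
```

step_arm(
  series=[1,0,0,0.5,0,1,0,0,0.8,0,1,0,0,0.8,0,1,0,0,0.8,0,1,0.15,0.85,0,0.09,1,0.15,0.85,0,0,1,0.15,0.85,0,0,1,0.15,0.85,0,0,1,0.06,0.85,0,0,1,0,0,0,0],
)

```text
clock: 5.1
tool_pos: [0.5868, -0.0053, 0.1258]
eef_rot: [-0.002, 0.999, -0.052, -0.0]
contact_force: [0.2, 0.5, -1.1]
grip_width: 0.182
gripper_force: 59.0
```

Run:
```python
from h import *
c=camera_info("wrist");im=capture("wrist");im2=capture("side");s=read_state();print(s["tool_pos"],s["contact_force"],s["eef_rot"])
a=cv2.resize(im[60:330,100:540],(800,491));b=cv2.resize(im2[160:320,230:380],(800,853))[:, :]
b=cv2.resize(im2[165:285,230:370],(700,600),interpolation=cv2.INTER_CUBIC)
cv2.imwrite("pics/w2.png",a[:,:,::-1]);cv2.imwrite("pics/s2.png",b[:,:,::-1])
```

```text
[ 0.58635764 -0.01031531  0.12579209] [-0.61028977 -1.02565651 -1.6076151 ] [ 1.40274413e-05  9.98518559e-01 -5.44121270e-02 -9.23136936e-05]
```

View pics/s2.png

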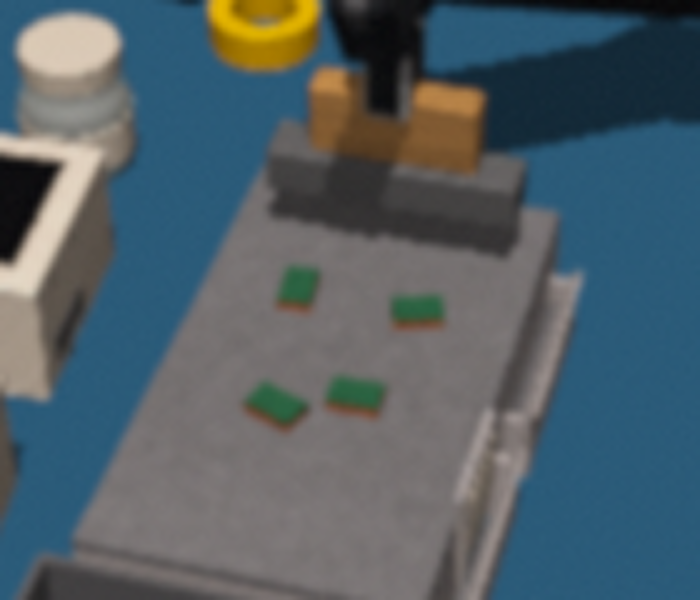

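The scraper hangs upright over the deck's start, behind all four chips (299,288),(417,310),(276,404),(356,395). Lowering.

step_arm(
  series=[1,0,0,-0.4,0,1,0,0,-0.3,0,1,0,0,-0.05,0,1,0,0,0,0,1,0,0,0,0],
)

```text
clock: 5.7
tool_pos: [0.5867, -0.0115, 0.1027]
eef_rot: [0.0, 0.998, -0.056, -0.0]
contact_force: [0.3, 0.7, -2.1]
grip_width: 0.188
gripper_force: 59.0
```

step_arm(
  series=[1,0,0,-0.03,0,1,0,0,0,0,1,0,0,0,0],
)

```text
clock: 6.0
tool_pos: [0.5868, -0.0109, 0.1021]
eef_rot: [-0.0, 0.998, -0.055, 0.0]
contact_force: [0.8, 0.4, -0.8]
grip_width: 0.185
gripper_force: 59.0
```

step_arm(
  series=[1,0.055,0.497,0,0,1,0.055,0.497,0,0,1,0.055,0.497,0,0,1,0.055,0.497,0,0,1,0.055,0.497,0,0,1,0.055,0.497,0,0,1,0.055,0.497,0,0,1,0.055,0.497,0,0,1,0.055,0.497,0,0,1,0.055,0.497,0,0],
)

```text
clock: 7.0
tool_pos: [0.6033, 0.1393, 0.102]
eef_rot: [0.0, 0.998, -0.055, -0.0]
contact_force: [-0.5, -0.3, -1.3]
grip_width: 0.186
gripper_force: 59.1
```

step_arm(
  series=[1,0.055,0.497,0,0,1,0.055,0.497,0,0,1,0.055,0.497,0,0,1,0.055,0.497,0,0,1,0.055,0.497,0,0,1,0.055,0.497,0,0,1,0.055,0.497,0,0,1,0,0,0,0,1,0,0,0,0,1,0,0,0,0],
)

```text
clock: 8.0
tool_pos: [0.6147, 0.241, 0.1019]
eef_rot: [0.001, 0.998, -0.056, -0.0]
contact_force: [-0.2, -0.4, -1.8]
grip_width: 0.189
gripper_force: 59.0
```

Run:
```python
from h import *
a=capture("scene")[140:280,280:500];b=capture("side")[180:370,200:370]
a=cv2.resize(a,(700,445));b=cv2.resize(b,(0,0),fx=3.1,fy=3.1)
cv2.imwrite("pics/s3.png",b[:,:,::-1]);cv2.imwrite("pics/c3.png",a[:,:,::-1])
```

```text
(no output)
```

View pics/s3.png

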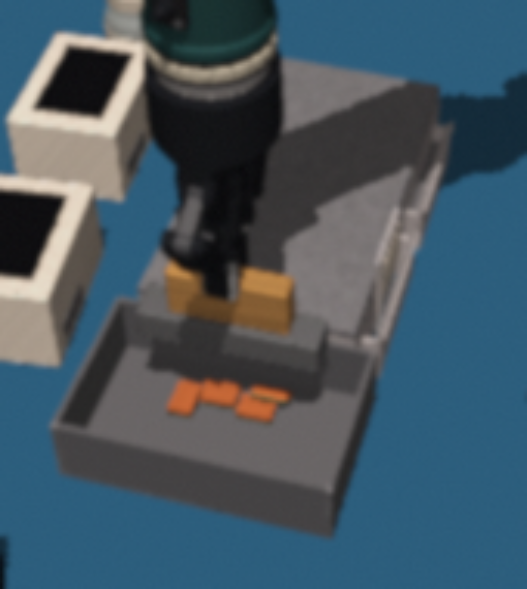

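All four chips lie in the tray (orange undersides at (184,398),(219,392),(268,395),(257,408)). Carrying the scraper back to its place.

step_arm(
  series=[1,0,0,0.5,0,1,0,0,0.5,0,1,-0.114,-0.907,0,-0.09,1,-0.114,-0.907,0,0,1,-0.114,-0.907,0,0,1,-0.114,-0.907,0,0,1,-0.114,-0.907,0,0,1,-0.114,-0.907,0,0,1,-0.114,-0.907,0,0,1,-0.114,-0.907,0,0],
)

```text
clock: 9.1
tool_pos: [0.5882, 0.0235, 0.1339]
eef_rot: [-0.0, 0.998, -0.062, 0.001]
contact_force: [0.6, -0.3, -1.4]
grip_width: 0.189
gripper_force: 59.0
```

step_arm(
  series=[1,-0.114,-0.907,0,0,1,-0.114,-0.907,0,0,1,-0.114,-0.907,0,0,1,-0.114,-0.907,0,0,1,-0.114,-0.907,0,0,1,-0.114,-0.907,0,0,1,0,0,0,0,1,0,0,-0.8,0,1,0,0,-0.8,0,1,0,0,-0.8,0],
)

```text
clock: 10.1
tool_pos: [0.5684, -0.1381, 0.061]
eef_rot: [-0.0, 0.998, -0.061, 0.002]
contact_force: [-0.4, -0.4, -1.1]
grip_width: 0.187
gripper_force: 59.1
```

step_arm(
  series=[1,0,0,-0.3,0,1,0,0,-0.2,0,1,0,0,-0.1,0,1,0,0,-0.07,0,1,0,0,0,0,1,0,0,0,0],
)

```text
clock: 10.7
tool_pos: [0.5673, -0.1386, 0.0405]
eef_rot: [0.0, 0.998, -0.062, 0.001]
contact_force: [-0.3, -0.6, -0.8]
grip_width: 0.186
gripper_force: 59.0
```

step_arm(
  series=[1,0,0,-0.04,0,1,0,0,0,0,1,0,0,0,0],
)

```text
clock: 11.0
tool_pos: [0.5674, -0.1385, 0.0394]
eef_rot: [-0.0, 0.998, -0.062, 0.001]
contact_force: [-2.1, 1.4, 5.0]
grip_width: 0.188
gripper_force: 59.8
```

step_arm(
  series=[1,0,0,-0.03,0,1,0,0,0,0,1,0,0,0,0],
)

```text
clock: 11.3
tool_pos: [0.5674, -0.1384, 0.0393]
eef_rot: [-0.0, 0.998, -0.062, 0.001]
contact_force: [-2.7, 1.6, 11.8]
grip_width: 0.186
gripper_force: 60.6
```

step_arm(
  series=[0,0,0,0,0,0,0,0,0,0,0,0,0,0,0,0,0,0,0,0,0,0,0,0,0,0,0,0,0.5,0,0,0,0,1,0,0,0,0,1,0,0,0,0,1,0,0,0,0,1,0],
)

```text
clock: 12.3
tool_pos: [0.5667, -0.1385, 0.1751]
eef_rot: [0.0, 0.998, -0.062, 0.0]
contact_force: [0.4, 1.0, 0.3]
grip_width: 1.002
gripper_force: 0.0
```

step_arm(
  series=[0,0,0,1,0,0.3,0,0,0.5,1,0.4,0.118,-0.5,0,1,0.4,0.118,-0.5,0,1,0.4,0.118,-0.5,0,1,0.4,0.118,-0.5,0,1,0.4,0.118,-0.5,0,1,0.4,0.118,-0.5,0,1,0.4,0.118,-0.5,0,1,0.4,0.118,-0.5,0,1],
)

```text
clock: 13.3
tool_pos: [0.5949, -0.2593, 0.2189]
eef_rot: [0.0, 0.842, 0.539, -0.0]
contact_force: [1.2, -0.0, -0.3]
grip_width: 0.602
gripper_force: 0.0
```

step_arm(
  series=[0.4,0.118,-0.5,0,1,0.4,0.118,-0.5,0,1,0.4,0.118,-0.5,0,1,0.4,0,-0.5,0,0.756,0.4,0,-0.5,0,0,0.4,0,0,0,0,0.4,0,0,0,0],
)

```text
clock: 14.0
tool_pos: [0.6054, -0.3335, 0.2181]
eef_rot: [-0.0, 0.677, 0.736, -0.0]
contact_force: [0.2, 0.6, -0.4]
grip_width: 0.599
gripper_force: 0.0
```

Run:
```python
from h import *
c=camera_info("wrist");im=capture("wrist");s=read_state();print(s["tool_pos"],s["eef_rot"],s["grip_width"])
a=cv2.resize(im[60:360,120:520],(800,600),interpolation=cv2.INTER_CUBIC)
cv2.imwrite("pics/w4.png",a[:,:,::-1]);np.savez("pics/w4.npz",**{k:np.array(v) for k,v in c.items()})
for X in [(.6058,-.3569,.112),(.6013,-.3146,.112),(.6145,-.309,.112),(.6199,-.3544,.112)]:print((proj("wrist",X,c)-[120,60])*2)
```

```text
[ 0.60574544 -0.33245769  0.2180371 ] [-2.19403386e-04  6.75918943e-01  7.36975924e-01  1.51223584e-04] 0.6037022525324617
[397.86050095 314.63074771]
[395.90862339 230.18762601]
[425.15889637 220.84222583]
[426.89634138 312.1880588 ]
```

View pics/w4.png

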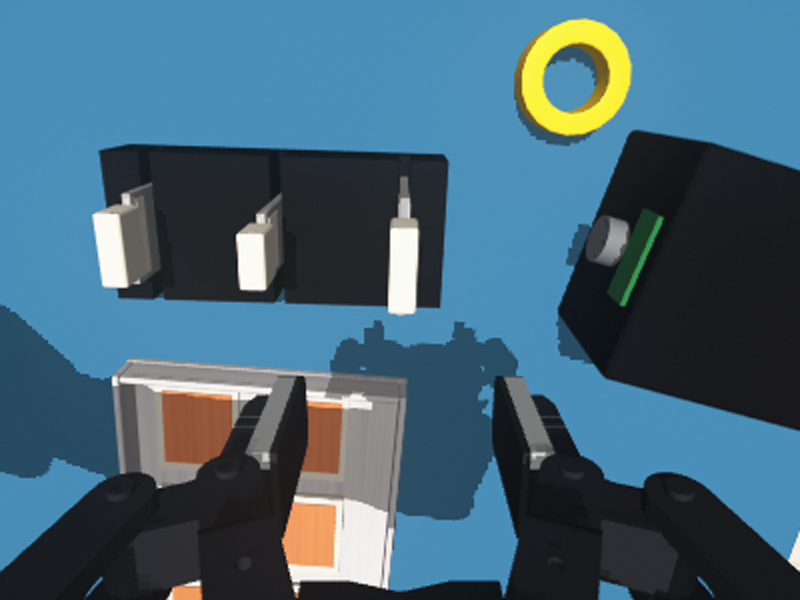

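The wide holder's bar top has corners (391,222),(419,220),(416,313),(388,314) in this 2× crop, about 2° clockwise from the fingers and slightly right of centre.

Run:
```python
from h import *
np.set_printoptions(precision=4,suppress=True)
c=dict(np.load("pics/w4.npz"))
h=np.array([ray("wrist",((u+.5)/2-.5+120,(v+.5)/2-.5+60),.112,c)[:2] for u,v in[(391,222),(419,220),(416,313),(388,314)]])
print(h,h.mean(0));v=h[0]-h[3]+h[1]-h[2];print(np.degrees(np.arctan2(v[1],v[0]))-90)
# deck from w1: camera fixed to tool
def Rz(a):return np.array([[np.cos(a),-np.sin(a),0],[np.sin(a),np.cos(a),0],[0,0,1]])
R4,t4=c["R"],c["t"];C4=-R4.T@t4;p4=np.array([.6057,-.3333,.218])
q4=np.radians(94.96);q1=2*np.arctan2(-.062,.998)
D=Rz(q1-q4);R1=R4@D.T;C1=np.array([.5690,-.1386,.2162])+D@(C4-p4)
c1=dict(c,R=R1,t=-R1@C1)
# edges of deck: colour along lines
im=cv2.imread("pics/w1.png").astype(int);sat=im.max(2)-im.min(2);g=im.sum(2)
print([[ (int(v)) for v in sat[225:252,col]] for col in (215,160)]);print([int(v) for v in im[225:252,215].sum(1)])
for row in(140,200):print(row,[int(x) for x in g[row,215:260]])
for uv in[(226,110),(239,243)]:print(ray("wrist",uv,.062,c1))
for uv in[(311,150),(326,150),(326,217),(310,218)]:print(ray("wrist",uv,.062,c1))
```

```text
[[ 0.5984 -0.3107]
 [ 0.6113 -0.3086]
 [ 0.6143 -0.355 ]
 [ 0.6007 -0.3567]] [ 0.6062 -0.3328]
3.231418691118762
[[1, 2, 2, 2, 1, 1, 1, 2, 1, 2, 3, 3, 2, 1, 3, 1, 6, 5, 6, 5, 79, 106, 105, 105, 106, 107, 106], [3, 1, 2, 3, 1, 2, 2, 2, 2, 2, 1, 2, 2, 0, 0, 3, 2, 5, 7, 5, 5, 105, 106, 106, 105, 106, 105]]
[541, 546, 556, 552, 542, 533, 527, 519, 512, 503, 502, 510, 517, 535, 537, 538, 563, 552, 554, 650, 459, 397, 395, 398, 393, 395, 396]
140 [573, 566, 547, 534, 530, 534, 538, 544, 556, 566, 556, 551, 292, 185, 242, 244, 243, 243, 245, 245, 248, 246, 246, 247, 246, 242, 244, 232, 221, 222, 222, 222, 222, 221, 221, 221, 219, 220, 219, 220, 218, 219, 218, 383, 392]
200 [530, 527, 523, 526, 534, 540, 547, 544, 536, 533, 530, 530, 532, 533, 538, 546, 554, 540, 534, 288, 181, 248, 249, 248, 245, 252, 248, 247, 249, 251, 251, 246, 244, 244, 226, 222, 222, 222, 223, 221, 223, 223, 221, 222, 224]
[ 0.6568 -0.0511  0.062 ]
[ 0.5058 -0.0318  0.062 ]
[ 0.6052 -0.1326  0.062 ]
[ 0.6032 -0.1486  0.062 ]
[ 0.5261 -0.1394  0.062 ]
[ 0.5272 -0.1208  0.062 ]
```

step_arm(
  series=[0.4,0.01,0.02,-0.3,-0.21,0.4,0,0,-0.9,0,0.4,0,0,-0.9,0,0.4,0,0,-0.9,0,0.4,0,0,-0.7,0,0.4,0,0,-0.4,0,0.4,0,0,-0.217,0,0.4,0,0,0,0],
)

```text
clock: 14.85
tool_pos: [0.606, -0.3322, 0.0877]
eef_rot: [-0.001, 0.686, 0.727, -0.0]
contact_force: [-0.2, -0.1, -0.6]
grip_width: 0.599
gripper_force: 0.0
```

step_arm(
  series=[0.6,0,0,0,0,0.7,0,0,0,0,1,0,0,0,0,1,0,0,0,0,1,0,0,0,0,1,0,0,0,0,1,0,0,0,0],
)

```text
clock: 15.55
tool_pos: [0.6071, -0.3333, 0.0896]
eef_rot: [0.001, 0.686, 0.727, 0.0]
contact_force: [0.2, -0.4, 7.2]
grip_width: 0.137
gripper_force: 60.5
```

step_arm(
  series=[1,0,0,0.2,0,1,0,0,0.5,0,1,0,0,0.7,0,1,0,0,0.9,0,1,0,0,0.9,0,1,0,0,0.5,0,1,0,0,0,0],
)

```text
clock: 16.25
tool_pos: [0.6075, -0.3336, 0.2024]
eef_rot: [0.002, 0.687, 0.727, 0.001]
contact_force: [0.1, 0.2, -0.8]
grip_width: 0.142
gripper_force: 59.8
```

step_arm(
  series=[1,-0.1,0.5,0,-0.094,1,-0.263,0.939,0,-0.094,1,-0.263,0.939,0,-0.094,1,-0.263,0.939,0,-0.094,1,-0.263,0.939,0,-0.094,1,-0.263,0.939,0,-0.094,1,-0.263,0.939,0,-0.094,1,-0.263,0.939,0,-0.094,1,-0.263,0.939,0,-0.094,1,-0.263,0.939,0,-0.094],
)

```text
clock: 17.25
tool_pos: [0.5303, -0.0633, 0.198]
eef_rot: [-0.001, 0.733, 0.68, -0.001]
contact_force: [-0.3, 0.0, -0.9]
grip_width: 0.141
gripper_force: 59.8
```

step_arm(
  series=[1,-0.263,0.939,0,-0.094,1,-0.263,0.939,0,-0.094,1,-0.263,0.939,0,-0.094,1,-0.167,0.44,0,0,1,0,0,0,0,1,0,0,0,0],
)

```text
clock: 17.85
tool_pos: [0.5033, 0.0321, 0.1988]
eef_rot: [0.0, 0.746, 0.666, -0.001]
contact_force: [1.4, -0.4, -0.5]
grip_width: 0.143
gripper_force: 59.8
```

Run:
```python
from h import *
np.set_printoptions(precision=4,suppress=True)
s=read_state();print(s["tool_pos"],s["eef_rot"],s["contact_force"],s["grip_width"])
im=capture("side");a=cv2.resize(im[100:300,220:420],(600,600),interpolation=cv2.INTER_CUBIC)
cv2.imwrite("pics/s5.png",a[:,:,::-1])
im=capture("wrist");cv2.imwrite("pics/w5.png",im[:,:,::-1])
```

```text
[0.5033 0.0321 0.1988] [ 0.0001  0.7461  0.6659 -0.0007] [ 1.4409 -0.3777 -0.5214] 0.14305341601716734
```

step_arm(
  series=[1,0,0,-0.5,0,1,0,0,-0.7,0,1,0,0,-0.6,0,1,0,0,-0.3,0,1,0,0,-0.2,0,1,0,0,0,0,1,0,0,0,0],
)

```text
clock: 18.65
tool_pos: [0.5039, 0.0332, 0.1307]
eef_rot: [0.0, 0.746, 0.666, 0.0]
contact_force: [0.9, -0.6, -0.7]
grip_width: 0.135
gripper_force: 59.8
```

Run:
```python
from h import *
a=capture("side")[150:290,250:400];a=cv2.resize(a,(640,597),interpolation=cv2.INTER_CUBIC)
cv2.imwrite("pics/s6.png",a[:,:,::-1])
```

```text
(no output)
```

View pics/s6.png

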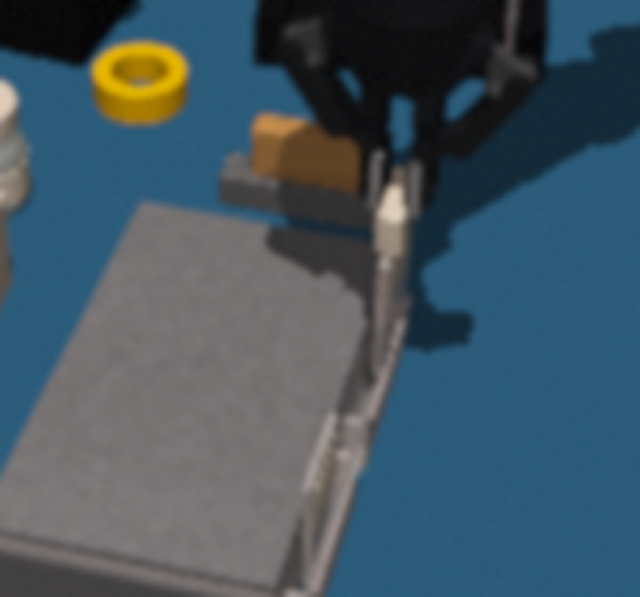

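Side view: the holder is upright just in front of the shelf edge and inside the cheeks (foot at (375,380)), the scraper stands on the bench at (300,180). Feeling for the shelf edge.

step_arm(
  series=[1,0.066,-0.0075,0,0,1,0.066,-0.0075,0,0,1,0,0,0,0],
)

```text
clock: 19.0
tool_pos: [0.5081, 0.033, 0.1307]
eef_rot: [0.0, 0.746, 0.666, 0.001]
contact_force: [0.3, -0.5, -0.3]
grip_width: 0.14
gripper_force: 59.8
```

step_arm(
  series=[1,0.05,-0.005,0,0,1,0,0,0,0],
)

```text
clock: 19.2
tool_pos: [0.5091, 0.0328, 0.1304]
eef_rot: [0.0, 0.746, 0.666, 0.0]
contact_force: [0.4, 1.0, -0.2]
grip_width: 0.138
gripper_force: 59.8
```

step_arm(
  series=[1,0.033,-0.004,0,0,1,0,0,0,0],
)

```text
clock: 19.4
tool_pos: [0.51, 0.0326, 0.1303]
eef_rot: [0.0, 0.746, 0.666, 0.0]
contact_force: [0.1, 0.8, 0.2]
grip_width: 0.135
gripper_force: 59.8
```

step_arm(
  series=[1,0.033,-0.004,0,0,1,0,0,0,0],
)

```text
clock: 19.6
tool_pos: [0.511, 0.0325, 0.1303]
eef_rot: [0.0, 0.746, 0.666, 0.0]
contact_force: [-0.5, 0.0, -0.5]
grip_width: 0.136
gripper_force: 59.8
```

step_arm(
  series=[1,0.033,-0.004,0,0,1,0,0,0,0],
)

```text
clock: 19.8
tool_pos: [0.512, 0.0324, 0.1303]
eef_rot: [0.0, 0.746, 0.666, 0.0]
contact_force: [0.3, -0.6, -0.2]
grip_width: 0.139
gripper_force: 59.8
```

step_arm(
  series=[1,0.033,-0.004,0,0,1,0,0,0,0],
)

```text
clock: 20.0
tool_pos: [0.513, 0.0323, 0.1303]
eef_rot: [0.0, 0.746, 0.666, 0.0]
contact_force: [-0.6, 0.0, -0.9]
grip_width: 0.141
gripper_force: 59.8
```

step_arm(
  series=[1,0.033,-0.004,0,0,1,0,0,0,0],
)

```text
clock: 20.2
tool_pos: [0.5138, 0.0322, 0.1303]
eef_rot: [-0.0, 0.746, 0.666, -0.0]
contact_force: [-0.2, 0.1, -0.4]
grip_width: 0.138
gripper_force: 59.8
```

step_arm(
  series=[1,0.033,-0.004,0,0,1,0,0,0,0],
)

```text
clock: 20.4
tool_pos: [0.5144, 0.032, 0.1302]
eef_rot: [-0.0, 0.746, 0.666, -0.0]
contact_force: [-0.0, -0.3, -0.2]
grip_width: 0.138
gripper_force: 59.8
```

step_arm(
  series=[1,0.033,-0.004,0,0,1,0,0,0,0],
)

```text
clock: 20.6
tool_pos: [0.515, 0.0319, 0.1301]
eef_rot: [-0.0, 0.746, 0.666, -0.001]
contact_force: [-1.1, -1.0, 1.1]
grip_width: 0.133
gripper_force: 59.9
```

step_arm(
  series=[1,0.033,-0.004,0,0,1,0,0,0,0,1,0,0,0,0],
)

```text
clock: 20.9
tool_pos: [0.5158, 0.0318, 0.1301]
eef_rot: [-0.001, 0.746, 0.666, -0.001]
contact_force: [-3.6, 0.1, 1.6]
grip_width: 0.141
gripper_force: 59.9
```

Run:
```python
from h import *
s=read_state();print(s["tool_pos"],s["eef_rot"],s["contact_force"],s["wrist_torque"])
```

```text
[0.5157741  0.0317668  0.13007971] [-5.05274740e-04  7.45850086e-01  6.66113130e-01 -8.32353564e-04] [-3.58831096  0.0765758   1.6245795 ] [0.10341048 0.93008385 0.07798149]
```

step_arm(
  series=[1,-0.08,0.009,0,0,1,-0.073,0.008,0,0,1,0,0,0,0],
)

```text
clock: 21.2
tool_pos: [0.5134, 0.0325, 0.1306]
eef_rot: [0.001, 0.746, 0.666, 0.001]
contact_force: [0.0, -0.2, 0.6]
grip_width: 0.138
gripper_force: 59.8
```

step_arm(
  series=[1,0,0,-0.15,0,1,0,0,-0.15,0,1,0,0,-0.1,0,1,0,0,0,0],
)

```text
clock: 21.6
tool_pos: [0.512, 0.0322, 0.1177]
eef_rot: [-0.0, 0.746, 0.666, -0.0]
contact_force: [-0.2, -0.1, -0.3]
grip_width: 0.138
gripper_force: 59.8
```

step_arm(
  series=[1,0,0,-0.1,0,1,0,0,-0.1,0,1,0,0,0,0],
)

```text
clock: 21.9
tool_pos: [0.5119, 0.0323, 0.1119]
eef_rot: [-0.0, 0.746, 0.666, -0.0]
contact_force: [0.6, -1.4, 0.4]
grip_width: 0.138
gripper_force: 59.8
```

step_arm(
  series=[1,0,0,-0.1,0,1,0,0,-0.1,0,1,0,0,0,0],
)

```text
clock: 22.2
tool_pos: [0.5118, 0.0322, 0.1059]
eef_rot: [-0.0, 0.746, 0.666, -0.0]
contact_force: [0.1, 0.5, -0.5]
grip_width: 0.136
gripper_force: 59.8
```

step_arm(
  series=[1,0,0,-0.08,0,1,0,0,-0.03,0,1,0,0,0,0],
)

```text
clock: 22.5
tool_pos: [0.5124, 0.0324, 0.1032]
eef_rot: [0.0, 0.746, 0.666, 0.0]
contact_force: [-0.8, -0.1, 2.7]
grip_width: 0.14
gripper_force: 60.1
```

The seat is met at the expected height (3 N at TCP z ≈ 0.1033), so the stop should be near 0.0935. Pressing in small steps.

step_arm(
  series=[1,0,0,-0.07,0,1,0,0,-0.07,0,1,0,0,0,0],
)

```text
clock: 22.8
tool_pos: [0.5126, 0.0324, 0.0991]
eef_rot: [0.0, 0.746, 0.666, 0.0]
contact_force: [-0.3, -0.9, 6.5]
grip_width: 0.135
gripper_force: 60.6
```

step_arm(
  series=[1,0,0,-0.05,0,1,0,0,-0.05,0,1,0,0,0,0],
)

```text
clock: 23.1
tool_pos: [0.5128, 0.0324, 0.0965]
eef_rot: [0.0, 0.746, 0.666, 0.0]
contact_force: [-0.5, -0.5, 9.2]
grip_width: 0.138
gripper_force: 60.9
```

step_arm(
  series=[1,0,0,-0.05,0,1,0,0,-0.05,0,1,0,0,0,0],
)

```text
clock: 23.4
tool_pos: [0.5131, 0.0324, 0.0938]
eef_rot: [0.001, 0.746, 0.666, 0.001]
contact_force: [-1.6, 0.1, 11.7]
grip_width: 0.136
gripper_force: 61.3
```

step_arm(
  series=[1,0,0,0,0,1,0,0,0,0],
)

```text
clock: 23.6
tool_pos: [0.5131, 0.0324, 0.0939]
eef_rot: [0.001, 0.746, 0.666, 0.001]
contact_force: [-1.7, 0.4, 11.9]
grip_width: 0.141
gripper_force: 61.2
```

The force of about 12 N and 9.4 mm of travel both put the seat within 1 mm of its stop, which counts as home. Handing in.

```bash
python3 -c "
from plant import *
s=read_state();print(s['tool_pos'],s['contact_force']);print(close_job())"
```

```text
[0.51305089 0.03238059 0.09393406] [-1.68714553  0.40314473 11.85523087]
the job is handed in; nothing more can be done
None
```

The job is handed in at about 24 s: all four chips are in the tray, the scraper stands upright at its old place, and the wide holder is gripped and held about 9 mm down on its sprung seat, under 12 N.

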